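# Wedge the cooling-cabinet door open

## Robot

A 6-joint arm with a two-finger parallel gripper is mounted at the origin on the work surface. World frame = base frame: x ahead of the robot, y to its left, z up, the work surface at z = 0. Lengths are in m, angles in rad, forces in N, time in s.
With the tool pointing down it reaches from about 0.35 to 0.85 m from the base axis. Payload 8.1 kg.
Tool frame: the origin (TCP) lies at the very end of the fingers, on their centre line; the grasp point (between the pads) lies 19 mm behind it; z points along the fingers, y is the line along which they close (so a half turn about z gives the same grasp; the last joint's range is limited). The gripper opens to 93 mm and grips with 3 to 60 N. Pads are 15 mm wide; open, the fingers measure 128 mm over their backs; the gripper's body (75 mm by 188 mm) begins 65 mm behind the grasp point.
Start: joints at [1.175, 0.13, 1.488, -0, 1.523, -0.085], TCP at [0.183, 0.571, 0.219] pointing down, gripper open.
Joint ranges: [-2.96, 2.96], [-0.89, 2.26], [0.02, 2.5], [-1.34, 4.48], [0, 2.73], [-2.66, 2.66]. Speed limits (rad/s): [2.39, 2.39, 2.79, 3.14, 3.14, 3.14].

## Interface

Orientations are given as a rotation vector (axis times angle).
In Python, from plant import robot gives the robot as it stands. The module is installed in compiled form; this text tells all that it offers.
- The arm moves only by the tool play_rows, never from a script. Its argument "increments" is text: rows parted by semicolons, each of 5 numbers parted by spaces: the shift along the tool's x, y, z in mm, then the turn about the tool's z in degrees, then the closure, from -1 (fully open) to 1 (shut). In form: dx dy dz yaw claw; .... A call has 1 to 20 rows; each row is the pose to reach, as a shift and turn from the pose commanded when the call began, along the tool's axes at that moment; what a row does not reach only later rows make up. A row lasts 1/10 s, in which the tool goes at most 50 mm and 8.59 degrees, less where a joint would pass 70% of its speed; a pose out of reach is approached as far as the arm can. A call with a gripper value outside its range is refused whole. The fingers move at their own pace and stop on an object; "force" is the grip in N (left out, the last holds). Time passes only in rows, so rows that repeat a pose let the fingers close. It gives the time, the measured TCP pose, the force, the opening and the grip force at its end, in the units of the state.
- robot.read_state(): the state, without advancing time (a new reading comes with each control period).
- robot.read_camera(name): name is "side" or "top"; returns the picture (420x560x3 uint8, blue, green, red); there is no depth.
- robot.calibration(name): a dict with "vertical_fov" (degrees; the focal length in pixels is half the picture's height over the tangent of half this angle, whatever the lens; pixels are square), "cx", "cy" (the principal point, pixels), "rvec" (rotation vector, rad) and "tvec" (3), from world to camera coordinates, as OpenCV has them. Camera axes: x right, y down, z forward; pixel columns grow to the right and rows downward; lengths in m; the calibration is good to about 2 mm. A picture is of the moment at which its call begins. calibration takes no time and is no camera call.
- robot.close_job(): hands the job in; it is judged then, once.
Trained networks look in the newest picture that a camera, given by its name, has taken for a name from the list of things; names that differ only in an ending like _2 or _b are one class to them, and where a whole thing is asked for, a point or a joint stands for the part that bears it (a point fixed in the world has none). Each returns a list of dicts, best first, with "conf" (0 to 1); they miss things now and then, are a little off and sometimes report something else, mostly with a low value. They report only what shows in the picture. A call takes as long as a camera call. They do not tell look-alikes from the thing itself.
- robot.recognise(camera, query): "centre" ([x, y, z] in m, in world coordinates, good to about 4 mm: the middle of the surface that is visible of it).
- robot.regions_of(camera, query): "pixels" (420x560 bool, what is visible of it).
- robot.landmark_of(camera, query): "centre" ([x, y, z] in m, in world coordinates, good to about 4 mm: a listed point, or the origin of a listed thing).
The state is a dict: "t": time; "q": joint angles; "dq": joint speeds; "joint_torque": joint torques, N m; "tool_pos": TCP position; "orientation": TCP orientation; "force": force on the tool from outside, world axes, zero at the start; "wrist_torque": the same for the moment, N m; "opening": finger opening in m; "gripper_force": force on a finger pad.
Only numpy, scipy, OpenCV 4.12 (cv2) and the standard library are available. Lean on these libraries where they do the work, as an engineer would, in place of code of your own. Each camera call takes 0.05 s, during which the arm holds its last target. There are 200 camera calls.

## Task

The small cooling cabinet on the chocolate bench has to air with its door left ajar just as it now stands. Take the orange door wedge, lay it flat on the bench in line with the door, and tap its thin end under the door's free end, towards the hinge, until the door rides up some 3 mm on its lift-off hinges and sits jammed on the wedge; then let go. The door should stay at the angle you found it (within about a finger's width), and the chocolate rabbit and egg must not be disturbed.

Things in the scene. Friction and masses are not known exactly. Their poses are not given: they have to be found in the camera images.
- wedge_heel (a point): Centre of the heel (grip) of the orange plastic door wedge (135 mm long, about 140 g), 25 mm above its underside, which starts flat on the bench. Heel: upright block 35 mm long (x), 34 wide (y), 50 tall. The ramp ahead of it (+x) is 100 mm long, 44 wide, falling at 11 degrees from 25.4 mm high at the heel to 6 mm at the tip. x: heel to tip; z: up.
- wedge_tip (a point): Middle of the wedge's thin end, on its underside, 117.5 mm along x from wedge_heel. Same axes.
- door_edge (a point): Middle of the lower edge of the door's free end; moves with it. Upright panel (white frame, clear pane, steel bottom rail), 160 mm from hinge axis to free end, 18 mm thick, underside 13 mm above the bench, top at 170 mm, 0.55 kg. x: level along the panel, free end to hinge; y: across it; z: up. A bar handle near the free end stands 34 mm out on the -y (outer) side.
- hinge_foot (a point): Foot of the door's upright hinge axis, at bench height; fixed to the cabinet (a white box 200 mm wide, 240 mm deep, 190 mm high, open at the front where the door is).
- swing (a joint): Opening angle of the door (rad): 0 closed, grows as it opens, stop at 1.75. Light friction (0.2 N m) holds it where it is left.
- door (a joint): How far the door has ridden up on its hinge pins (m): 0 resting, stop at 0.008. It drops back by its own weight unless something carries it.
- rabbit_mid (a point): Brown chocolate rabbit, 153 mm tall, 70 mm across; point on its axis 75 mm above its foot. Leave alone.
- egg_mid (a point): Brown chocolate egg with gold dots on a metal foot, 150 mm tall, 100 mm across; point on its axis 75 mm above the foot. Leave alone.
Mind the look-alikes: they are no part of the job. What is shaped like the part that bears wedge_heel but blue is not meant.

How it is judged:
At the end, for the whole second after the job is handed in: The door rests on the wedge, still, at least 2 mm above its resting height, its free end within 30 mm of its start; the wedge lies flat (within 0.1 rad), in line with the door (within 0.5 rad), its tip 0 to 120 mm in from the door's free end and within 40 mm of the panel's mid-plane (value of joint door above 0.002 m and velocity of joint swing between -0.05 and 0.05 rad/s and velocity of joint door between -0.005 and 0.005 m/s and x of wedge_tip in the frame of door_edge between 0 and 0.12 m and y of wedge_tip in the frame of door_edge between -0.04 and 0.04 m and angle between wedge_heel's own z axis and vertical below 0.1 rad and distance of door_edge from where it was at the start of the episode below 0.03 m and angle between the x axis of wedge_heel and the x axis of door_edge, either way round below 0.5 rad); the robot touches nothing.
It fails at once if the chocolate rabbit was moved by more than 25 mm (distance of rabbit_mid from where it was at the start of the episode above 0.025 m).
It fails at once if the chocolate egg was moved by more than 25 mm (distance of egg_mid from where it was at the start of the episode above 0.025 m).
It also fails if it takes over 38 s, if anything falls off the work surface, if the arm or the gripper's body presses on something with over 40 N, if the wrist force passes 120 N, or if a joint passes its speed limit or range.

## Working session

There is one attempt and no reset: what is moved stays moved. The work goes in short steps, Python scripts to look and compute and a tool call to move; the robot and the scene stay as the last step left them, time stands still between calls to the robot, and variables do not carry over. Pictures are saved under pics/ and viewed, at most 10 in all, crops included, and the job is handed in when it is done.

Besides the shell and the picture viewer there is one more tool, called after "Request:" by a JSON object that holds its "op" and its "data". play_rows: Moves the arm, as the interface text tells. Its arguments: {"type":"object","properties":{"increments":{"type":"string"},"force":{"type":"number"}},"required":["increments"]}

```bash
mkdir -p pics; cat > h.py <<'E'
import numpy as np,cv2
from plant import robot
def cal(n):
    c=robot.calibration(n);R=cv2.Rodrigues(np.array(c["rvec"],float))[0];t=np.array(c["tvec"],float).ravel()
    f=210/np.tan(np.radians(c["vertical_fov"])/2);return c,R,t,f
def proj(n,p):
    c,R,t,f=cal(n);q=R@np.array(p)+t;return np.array([c["cx"]+f*q[0]/q[2],c["cy"]+f*q[1]/q[2]])
def unproj(n,u,v,z):
    c,R,t,f=cal(n);d=R.T@np.array([(u-c["cx"])/f,(v-c["cy"])/f,1]);o=-R.T@t
    return o+d*(z-o[2])/d[2]
E
python3 - <<'E'
from h import *
a=robot.read_camera("top");b=robot.read_camera("side")
cv2.imwrite("pics/top.png",a);cv2.imwrite("pics/side.png",b)
for n in("top","side"):
    print(n,-cal(n)[1].T@cal(n)[2], robot.calibration(n))
    for q in("wedge_heel","wedge_tip","door_edge","hinge_foot","rabbit_mid","egg_mid"):
        for r in robot.landmark_of(n,q): print(n,q,np.round(r["centre"],3),round(r["conf"],2),proj(n,r["centre"]).round())
E
```

```text
top [ 0.49201236 -0.13603136  1.07488684] {'vertical_fov': 53.41210018075448, 'cx': 279.4580770512742, 'cy': 209.40568850175387, 'rvec': array([ 2.23120312, -2.17667125,  0.04521747]), 'tvec': array([-0.15228753,  0.52851694,  1.05519703])}
top wedge_heel [ 0.374 -0.182  0.026] 0.8 [295. 273.]
top wedge_heel [ 0.337 -0.356  0.021] 0.78 [364. 289.]
top wedge_heel [ 0.51  -0.287  0.024] 0.66 [338. 219.]
top wedge_tip [ 0.534 -0.171  0.003] 0.93 [292. 209.]
top wedge_tip [ 0.263 -0.199  0.001] 0.76 [300. 316.]
top wedge_tip [ 0.432 -0.422  0.001] 0.59 [389. 251.]
top door_edge [0.616 0.071 0.015] 0.82 [198. 174.]
top hinge_foot [ 0.688  0.216 -0.003] 0.61 [144. 146.]
top rabbit_mid [ 0.736 -0.212  0.08 ] 0.57 [312. 125.]
top egg_mid [ 0.562 -0.474  0.074] 0.77 [419. 199.]
side [ 0.35619063 -0.89795551  0.79268274] {'vertical_fov': 53.317750574408514, 'cx': 280.29328165263894, 'cy': 205.55980410251226, 'rvec': array([ 2.27679961, -0.33501223,  0.12074967]), 'tvec': array([-0.57519434,  0.09370282,  1.10540176])}
side wedge_heel [ 0.334 -0.352  0.022] 0.93 [208. 314.]
side wedge_heel [ 0.506 -0.288  0.021] 0.85 [276. 273.]
side wedge_heel [ 0.381 -0.176  0.025] 0.61 [216. 250.]
side wedge_tip [ 0.434 -0.422  0.004] 0.89 [261. 334.]
side wedge_tip [ 0.259 -0.197 -0.001] 0.72 [168. 275.]
side wedge_tip [ 0.531 -0.174  0.001] 0.65 [274. 243.]
side door_edge [0.616 0.066 0.016] 0.67 [279. 178.]
side hinge_foot [0.689 0.211 0.002] 0.76 [289. 151.]
side rabbit_mid [ 0.735 -0.213  0.077] 0.82 [356. 215.]
side rabbit_mid [ 0.531 -0.175  0.002] 0.67 [274. 243.]
```

View pics/top.png

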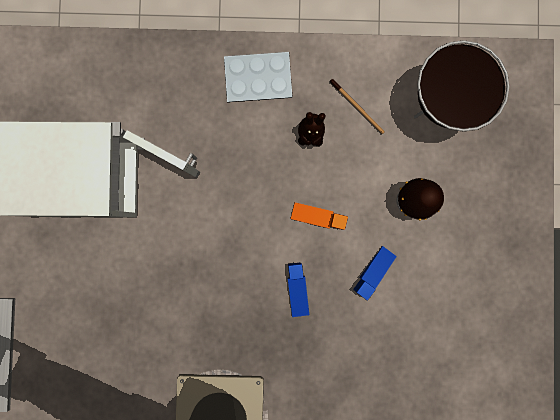

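View pics/side.png

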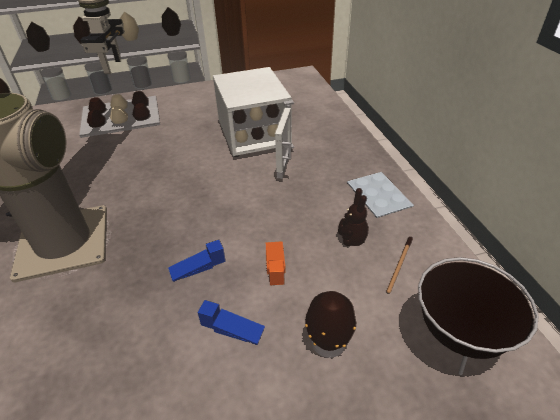

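```bash
python3 - <<'E'
from h import *
a=cv2.imread("pics/top.png")[160:340,240:420]
cv2.imwrite("pics/crop.png",cv2.resize(a,None,fx=3,fy=3,interpolation=2))
s=robot.read_state();print(s["tool_pos"],cv2.Rodrigues(np.array(s["orientation"]))[0].round(3),s["opening"],s["t"])
E
```

```text
[0.18347609 0.57129522 0.21868724] [[-0.952  0.306  0.   ]
 [ 0.306  0.952  0.   ]
 [-0.     0.    -1.   ]] 0.09295834116641193 0.7
```

View pics/crop.png

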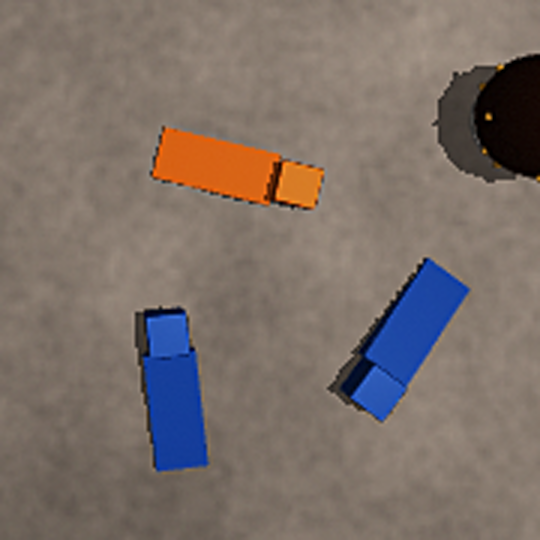

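The top view shows three wedges: orange at heel (340,221) / tip (292,212), blue at (297,290), and blue at (375,273). The orange one is meant, and the crop confirms it, with the heel block at its right end. The door runs from the free end (196,168) to the hinge (125,133), and the egg and rabbit are well clear. From here I move above the heel.

Request:
{"op": "play_rows", "data": {"increments": "-572 -718 0 84 -1;-572 -718 0 84 -1;-572 -718 0 84 -1;-572 -718 0 84 -1;-572 -718 0 84 -1;-572 -718 0 84 -1;-572 -718 0 84 -1;-572 -718 0 84 -1;-572 -718 0 84 -1;-572 -718 0 84 -1;-572 -718 0 84 -1;-572 -718 0 84 -1;-572 -718 0 84 -1;-572 -718 0 84 -1;-572 -718 0 84 -1;-572 -718 0 84 -1;-572 -718 0 84 -1;-572 -718 0 84 -1;-572 -718 0 84 -1;-572 -718 0 84 -1", "force": 30}}

```text
t: 2.7
tool_pos: [0.5084, -0.2898, 0.2179]
orientation: [-2.441, -1.977, 0.001]
force: [-0.4, -0.1, 0.2]
opening: 0.093
gripper_force: 0.0
```

```bash
python3 - <<'E'
from h import *
s=robot.read_state();R=cv2.Rodrigues(np.array(s["orientation"]))[0];p=np.array(s["tool_pos"])
print(p,np.degrees(np.arctan2(R[1,0],R[0,0])),R[2],s["force"],s["t"])
b=robot.read_camera("side");cv2.imwrite("pics/s2.png",b);robot.read_camera("top")
for n in("side","top"):
    for q in("wedge_heel","wedge_tip","door_edge","hinge_foot"):
        for r in robot.landmark_of(n,q): print(n,q,np.round(r["centre"],3),round(r["conf"],2),proj(n,r["centre"]).round())
E
```

```text
[ 0.50843329 -0.28976166  0.21790155] 78.02662019353531 [-9.27935524e-05 -8.03497829e-04 -9.99999673e-01] [-0.4248133  -0.05887914  0.20965555] 2.7
side wedge_heel [ 0.377 -0.176  0.026] 0.94 [214. 250.]
side wedge_heel [ 0.508 -0.29   0.023] 0.67 [277. 273.]
side wedge_tip [ 0.534 -0.171  0.   ] 0.75 [275. 242.]
side wedge_tip [ 0.432 -0.422  0.001] 0.74 [260. 335.]
side wedge_tip [ 0.26  -0.201 -0.   ] 0.58 [169. 275.]
side door_edge [0.615 0.067 0.012] 0.52 [279. 179.]
side hinge_foot [0.684 0.213 0.004] 0.59 [287. 151.]
top wedge_heel [ 0.509 -0.285  0.025] 0.78 [337. 220.]
top wedge_heel [ 0.372 -0.181  0.027] 0.76 [295. 273.]
top wedge_heel [ 0.336 -0.353  0.021] 0.57 [363. 289.]
top wedge_tip [ 0.534 -0.171  0.006] 0.86 [292. 209.]
top wedge_tip [ 0.266 -0.201  0.002] 0.68 [301. 315.]
top wedge_tip [ 0.433 -0.423 -0.   ] 0.63 [389. 251.]
top door_edge [0.618 0.072 0.013] 0.93 [198. 174.]
top door_edge [ 0.69   0.215 -0.002] 0.62 [144. 145.]
top hinge_foot [ 0.689  0.213 -0.004] 0.88 [145. 146.]
```

Request:
{"op": "play_rows", "data": {"increments": "2 0 50 0 -1;2 0 100 0 -1;2 0 150 0 -1;2 0 180 0 -1;2 0 195 0 -1;2 0 205 0 -1;2 0 205 0 -1;2 0 205 0 1;2 0 205 0 1;2 0 205 0 1;2 0 205 0 1;2 0 205 0 1;2 0 205 0 1;2 0 205 0 1;2 0 205 0 1;2 0 205 0 1", "force": 30}}

```text
t: 4.8
tool_pos: [0.5088, -0.2852, 0.0135]
orientation: [-2.438, -1.981, 0.0]
force: [-0.5, 0.0, 1.3]
opening: 0.0339
gripper_force: 29.9
```

Request:
{"op": "play_rows", "data": {"increments": "0 0 -25 0 1;10 0 -35 0 1;40 -1 -35 5 1;80 -2 -35 10 1;120 -3 -35 14.6 1;160 -4 -35 14.6 1;195 -4 -35 14.6 1;215 -4 -30 14.6 1;226 -4 -20 14.6 1;226 -4 -10 14.6 1;226 -4 -4 14.6 1;226 -4 -1 14.6 1;226 -4 -1 14.6 1"}}

```text
t: 6.1
tool_pos: [0.5508, -0.0643, 0.0142]
orientation: [-2.671, -1.653, 0.001]
force: [-0.2, 0.8, -0.9]
opening: 0.0341
gripper_force: 29.9
```

```bash
cat > look.py <<'E'
from h import *
import sys
s=robot.read_state();R=cv2.Rodrigues(np.array(s["orientation"]))[0];p=np.array(s["tool_pos"])
print(p.round(4),np.degrees(np.arctan2(R[1,0],R[0,0])).round(2),s["force"].round(2) if hasattr(s["force"],'round') else s["force"],s["t"])
x=R[:,0];pic=robot.read_camera("side");t=robot.read_camera("top")
if len(sys.argv)>1:
    a=cv2.resize(pic[120:280,200:400],(400,320),interpolation=2);b=cv2.resize(t[100:260,100:300],(400,320),interpolation=2)
    cv2.imwrite(sys.argv[1],np.hstack([a,b]))
P={}
for n in("side","top"):
    for q in("wedge_heel","wedge_tip","door_edge","hinge_foot"):
        for r in robot.landmark_of(n,q):
            c=np.array(r["centre"])
            if q[0]!='w' or abs((c-p)@x-(.1175 if q=="wedge_tip" else 0))<.04 and abs((c-p)@R[:,1])<.04:
                print(n,q,c.round(4),round(r["conf"],2),"rel tool x,y mm",((c-p)@R[:,:2]*1000).round(1))
E
python3 look.py pics/l1.png
```

```text
[ 0.5508 -0.0643  0.0142] 63.5 [-0.21  0.75 -0.89] 6.1
side wedge_heel [ 0.5546 -0.0711  0.0234] 0.75 rel tool x,y mm [-4.3  6.4]
side wedge_tip [0.6025 0.0389 0.0018] 0.75 rel tool x,y mm [115.5   0.2]
side door_edge [0.6165 0.067  0.0141] 0.78 rel tool x,y mm [146.9   0.2]
side hinge_foot [0.6857 0.2119 0.0029] 0.68 rel tool x,y mm [307.4  -2.5]
top door_edge [0.6163 0.0715 0.0131] 0.67 rel tool x,y mm [150.8  -2. ]
top door_edge [ 0.7382 -0.2145  0.0753] 0.67 rel tool x,y mm [-50.8 234.7]
top hinge_foot [ 0.6867  0.2132 -0.0021] 0.65 rel tool x,y mm [309.   -2.2]
```

View pics/l1.png

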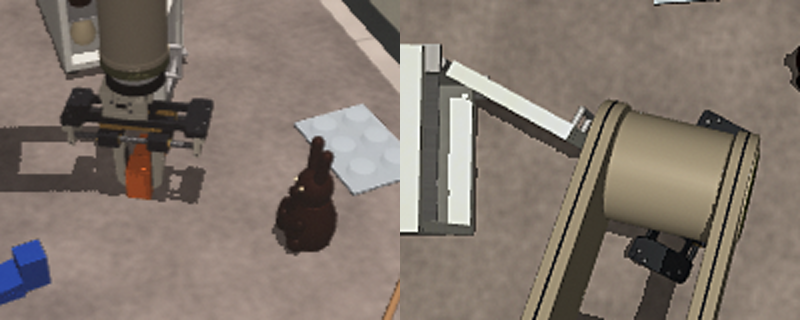

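The side crop shows the orange wedge held in line with the door, with the rabbit far off. The top crop shows the wrist close to the door end, so I check how high the wrist is.

```bash
python3 - <<'E'
from h import *
b=robot.read_camera("side");p=np.array([.5508,-.0643])
for z in np.arange(0,.5,.05):
    u=proj("side",[*p,z]).astype(int);cv2.circle(b,tuple(int(i) for i in u),2,(0,255,0),-1);cv2.putText(b,f"{z:.2f}",(int(u[0])+40,int(u[1])),0,.3,(0,255,255))
cv2.imwrite("pics/s3.png",cv2.resize(b[0:240,180:400],None,fx=2.4,fy=2.4))
E
```

```text
(no output)
```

View pics/s3.png

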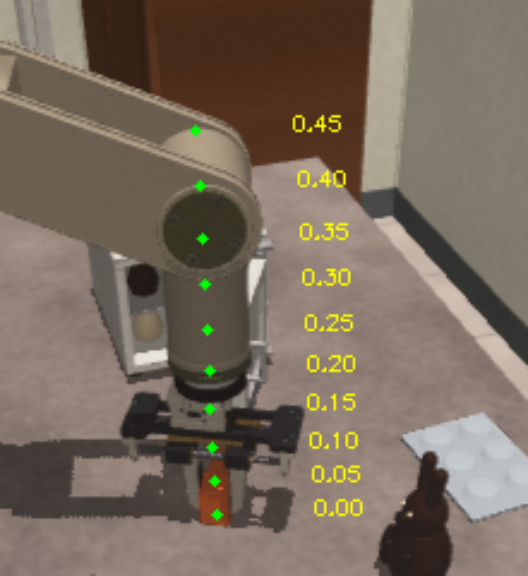

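The forearm sits above z≈0.3 and the wrist cylinder has radius ≈45 mm, so everything clears the 0.17 m door. I'll lower the wedge onto the bench and slide it in.

Request:
{"op": "play_rows", "data": {"increments": "0 -1 0.7 0 1;15 -1 0.7 0 1;30 -1 0.7 0 1;45 -1 0.7 0 1;55 -1 0.7 0 1;60 -1 0.7 0 1;63 -1 0.7 0 1;66 -1 0.7 0 1;68 -1 0.7 0 1;70 -1 0.7 0 1;70 -1 0.7 0 1"}}

```text
t: 7.75
tool_pos: [0.5812, -0.0003, 0.0137]
orientation: [-2.67, -1.655, 0.001]
force: [0.3, -0.3, -2.2]
opening: 0.034
gripper_force: 29.9
```

```bash
python3 look.py
```

```text
[ 5.812e-01 -3.000e-04  1.370e-02] 63.58 [ 0.28 -0.29 -2.2 ] 7.75
side wedge_heel [ 0.5814 -0.0071  0.0258] 0.65 rel tool x,y mm [-6.   3.2]
side wedge_tip [0.6334 0.1021 0.0009] 0.51 rel tool x,y mm [115.    1.2]
side hinge_foot [ 0.6883  0.2143 -0.0007] 0.77 rel tool x,y mm [239.9   0.4]
top hinge_foot [6.909e-01 2.158e-01 1.000e-04] 0.93 rel tool x,y mm [242.4   2.1]
```

Request:
{"op": "play_rows", "data": {"increments": "2 0 0 0 1;4 0 0 0 1;6 0 0 0 1;8 0 0 0 1;8 0 0 0 1"}}

```text
t: 8.75
tool_pos: [0.5847, 0.0064, 0.0138]
orientation: [2.67, 1.655, -0.002]
force: [-1.7, -5.2, -2.6]
opening: 0.0336
gripper_force: 29.9
```

```bash
python3 look.py pics/l2.png
```

```text
[0.5847 0.0064 0.0138] 63.59 [-1.65 -5.16 -2.58] 8.75
side wedge_heel [0.5857 0.0028 0.0204] 0.79 rel tool x,y mm [-2.8  2.5]
side wedge_tip [ 0.6336  0.1122 -0.0012] 0.81 rel tool x,y mm [116.6  -3.3]
side hinge_foot [0.6863 0.2122 0.0009] 0.81 rel tool x,y mm [229.6  -0.6]
top hinge_foot [ 0.6892  0.2155 -0.0016] 0.76 rel tool x,y mm [233.8   0.6]
```

View pics/l2.png

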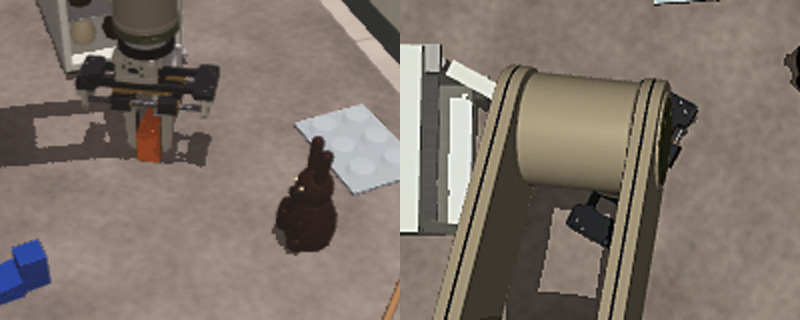

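Request:
{"op": "play_rows", "data": {"increments": "2 0 0 0 1;4 0 0 0 1;6 0 0 0 1;8 0 0 0 1;10 0 0 0 1;11 0 0 0 1;11 0 0 0 1"}}

```text
t: 9.95
tool_pos: [0.5895, 0.0161, 0.0138]
orientation: [2.67, 1.655, -0.002]
force: [-2.1, -4.8, -1.9]
opening: 0.0337
gripper_force: 29.9
```

```bash
python3 look.py
```

```text
[0.5895 0.0161 0.0138] 63.58 [-2.09 -4.8  -1.89] 9.95
side wedge_heel [0.5893 0.0104 0.0246] 0.83 rel tool x,y mm [-5.2  2.3]
side wedge_tip [ 0.639   0.1184 -0.0044] 0.61 rel tool x,y mm [113.7  -1.2]
side door_edge [0.6165 0.0664 0.019 ] 0.7 rel tool x,y mm [57.1  1.8]
side hinge_foot [6.851e-01 2.140e-01 3.000e-04] 0.85 rel tool x,y mm [219.8  -2.4]
top hinge_foot [ 0.6864  0.2125 -0.0027] 0.87 rel tool x,y mm [219.   -0.6]
```

Request:
{"op": "play_rows", "data": {"increments": "0 0 0 0 -0.2;0 0 0 0 -0.2;0 0 0 0 -0.2;0 0 0 0 -0.2;0 0 -10 0 -0.2;0 0 -30 0 -0.2;0 0 -60 0 -0.2;-20 0 -90 0 -0.2;-60 0 -120 0 -0.2;-110 0 -140 0 -0.2;-160 0 -150 0 -0.2;-210 0 -150 0 -0.2;-250 0 -150 0 -0.2;-250 0 -150 0 -0.2;-250 0 -150 0 -0.2"}}

```text
t: 11.95
tool_pos: [0.4786, -0.2078, 0.1648]
orientation: [2.672, 1.651, 0.001]
force: [-0.3, 0.1, 0.3]
opening: 0.0561
gripper_force: 0.0
```

```bash
python3 - <<'E'
from h import *
a=robot.read_camera("side");b=robot.read_camera("top")
f=lambda i:cv2.resize(i,(400,400),interpolation=2)
cv2.imwrite("pics/l3.png",np.hstack([f(a[110:230,220:340]),f(b[100:220,100:220])]))
e=np.array([.6165,.069]);u=np.array([.444,.896]);v=np.array([-.896,.444])
for n in("side","top"):
    for q in("wedge_heel","wedge_tip","door_edge","hinge_foot"):
        for r in robot.landmark_of(n,q):
            c=np.array(r["centre"]);d=c[:2]-e
            if abs(d@v)<.06: print(n,q,c.round(4),round(r["conf"],2),"along/across mm",(d@u*1000).round(1),(d@v*1000).round(1))
print(robot.read_state()["t"])
E
```

```text
side wedge_heel [0.5908 0.0082 0.0208] 0.67 along/across mm -65.9 -4.0
side wedge_tip [ 0.4314 -0.4211  0.0033] 0.83 along/across mm -521.3 -51.8
side hinge_foot [0.6837 0.2116 0.0049] 0.75 along/across mm 157.6 3.1
top wedge_heel [0.5912 0.0157 0.0234] 0.8 along/across mm -59.0 -1.0
top wedge_tip [0.6417 0.1213 0.003 ] 0.93 along/across mm 58.0 0.6
top wedge_tip [ 0.4316 -0.4234 -0.0008] 0.57 along/across mm -523.3 -53.0
top door_edge [0.6186 0.0701 0.0179] 0.68 along/across mm 1.9 -1.4
top hinge_foot [ 0.6894  0.2144 -0.0043] 0.57 along/across mm 162.6 -0.8
12.45
```

View pics/l3.png

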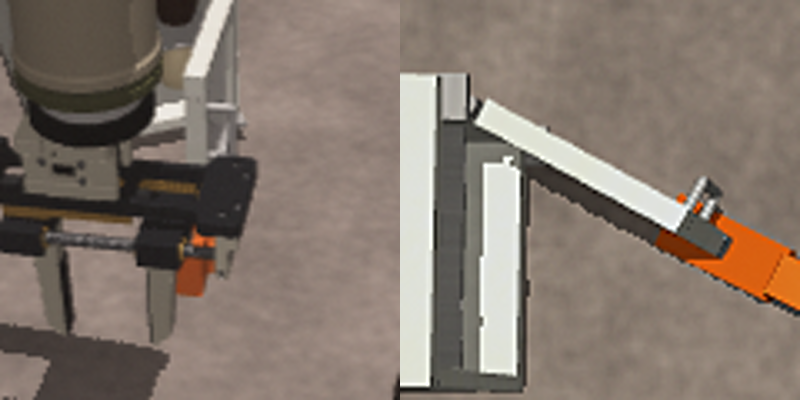

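The top crop shows the wedge's tip under the door's free end, in line with the door, and the door angle is unchanged. As a last check on lift, I compare the door's shift in the side view with the first picture.

```bash
python3 - <<'E'
from h import *
a=cv2.imread("pics/side.png",0).astype(np.float32);b=cv2.cvtColor(robot.read_camera("side"),cv2.COLOR_BGR2GRAY).astype(np.float32)
W=cv2.resize
for (r0,r1,c0,c1) in((104,155,276,293),(108,150,278,292),(80,100,220,270)):
    A=a[r0:r1,c0:c1];up=8
    Bu=W(b[r0-5:r1+5,c0-5:c1+5],None,fx=up,fy=up,interpolation=2);Au=W(A,None,fx=up,fy=up,interpolation=2)
    m=cv2.minMaxLoc(cv2.matchTemplate(Bu,Au,cv2.TM_CCOEFF_NORMED));print(m[1],np.array(m[3])/up-5)
d=lambda z:proj("side",[.6163,.069,z])
print("px per 3mm",d(.163)-d(.16))
E
```

```text
0.9866988658905029 [ 0.    -0.875]
0.9941797256469727 [ 0.    -0.875]
0.14846713840961456 [5.  0.5]
px per 3mm [-0.02692914 -0.92134859]
```

```bash
python3 -c "
from plant import robot
print(robot.close_job())"
```

```text
the job is handed in; nothing more can be done
None
```

I handed the job in at about 12.5 s of the 38 s, and no verdict came back: the orange wedge is jammed under the door's free end with its tip about 55 mm in, the door has risen about 2.9 mm (measured in the side camera) at its original angle, the gripper is clear, and I never touched the rabbit or egg.

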